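Pack the spice tray below its rim and check it by touch

ROBOT

A 6-joint arm with a two-finger parallel gripper is mounted at the origin on the work surface. World frame = base frame: x ahead of the robot, y to its left, z up, the work surface at z = 0. Lengths are in mm, angles in rad, forces in N, time in s.
With the tool pointing down it reaches from about 300 to 775 mm from the base axis. Payload 14.6 kg.
Tool frame: the origin (TCP) lies midway between the tips of the shut fingers; the grasp point (between the pads) lies 19 mm behind it (pinch_z is the distance from the TCP to the grasp point, in mm); z points along the fingers, y is the direction in which the jaws open and shut (so a half turn about z gives the same grasp; the last joint's range is limited). The gripper opens to 94 mm and grips with 3 to 60 N. Pads are 16 mm wide; open, the fingers measure 119 mm over their backs; the gripper's body (75 mm by 177 mm) begins 78 mm behind the grasp point.
Start: joints at [1.093, 0.3, 1.521, -0, 1.321, -0.067], TCP at [219.635, 504.232, 205.446] pointing down, gripper open.
Joint ranges: [-3.03, 3.03], [-0.79, 2.21], [0.23, 2.52], [-1.04, 4.18], [0, 3.07], [-2.55, 2.55]. Speed limits (rad/s): [2.22, 2.22, 2.57, 3.14, 3.14, 3.14].

INTERFACE

Orientations are given as [roll, pitch, yaw] about the fixed x, y, z axes, in that order (R = Rz(yaw) Ry(pitch) Rx(roll)).
In Python, from cell import read_state, camera, sign_off, pinch_z gives the robot as it stands. The module is installed in compiled form; this text tells all that it offers.
- The arm moves only by the tool servo_tool, never from a script. Its argument "series" is a list of rows, each a list of 6 numbers: the shift along the tool's x, y, z in cm, then the turn, a rotation vector about the tool's x, y, z in rad. In form: [[tx, ty, tz, rx, ry, rz], ...]. A call has exactly 10 rows; each row is the pose to reach, as a shift and turn from the pose commanded when the call began, along the tool's axes at that moment; what a row does not reach only later rows make up. A row lasts 1/12 s, in which the tool goes at most 41.7 mm and 7.16 degrees, less where a joint would pass 70% of its speed; a pose out of reach is approached as far as the arm can. A call with a gripper value outside its range is refused whole. "gripper" is the finger opening in cm, from 0 to 9.4, set as the call begins (left out, the last holds). The fingers move at their own pace and stop on an object; "grip_force" is the grip in N (left out, the last holds). Time passes only in rows, so rows that repeat a pose let the fingers close, or fill a call up. It gives the time, the measured TCP pose, the force and the opening at its end, in the units of the state.
- read_state(): the state, without advancing time (a new reading comes with each control period).
- camera(name): name is "side" or "top" or "wrist"; returns a dict with "pixels" (480x640x3 uint8, red, green, blue), "fx", "fy", "cx", "cy" (pixels), "pose" (4x4, takes a point from camera to world coordinates); the wrist camera has in their place "mount" (4x4, takes a point from camera to tool coordinates, whose origin is the TCP and whose axes are the flange's). Camera axes: x right, y down, z forward; pixel columns grow to the right and rows downward; lengths in mm; the calibration is good to about 2 mm. A picture is of the moment at which its call begins: read the wrist's pose just before it. There is no depth.
- sign_off(): hands the job in, once; it reports no verdict.
The state is a dict: "clock": time; "joints": joint angles; "qd": joint speeds; "effort": joint torques, N m; "eef_pos": TCP position; "eef_rot": TCP orientation; "wrist_force": force on the tool from outside, world axes, zero at the start; "moment": the same for the moment, N m; "finger_gap": finger opening in mm.
Only numpy, scipy, OpenCV 4.12 (cv2) and the standard library are available. Lean on these libraries where they do the work, as an engineer would, in place of code of your own. Each camera call takes 0.05 s, during which the arm holds its last target.

TASK

Get the teak spice tray ready to slide back under its shelf: tip the tall carton standing in it onto its broad side, and lay the yellow-lidded ceramic jar from the slanted rack flat on the tray floor in the free space beside it, without dropping it, so that nothing stands above the rim and the canister stays standing in the tray. Then check your packing: run the fingertips over the middle of the tray, just above the rim, from its left end to its right end as seen from the robot. Leave everything else where it is.

Things in the scene. Friction and masses are not known exactly. Their poses are not given: they have to be found in the camera images.
- tray: Open teak tray fixed to the worktop, 200 x 260 mm; inside 180 mm (its x) by 240 mm (its y); walls and floor 10 mm thick: inner floor 10 mm, rim 70 mm above its origin (centre of its underside). y is the long axis, towards its left end as seen from the robot (turned up to 17 degrees); x points away from the robot. Tray and rack may change sides. Brass pulls stick out 16 mm at both ends, 42 mm up.
- carton_mid (a point): Centre of a red carton with a yellow band, 140 mm tall (its z), base 65 mm (its x) by 30 mm (its y), 100-180 g. At the start it stands on the tray floor about 25 mm from one end wall, along one long wall, a broad face towards the tray's middle, 80 mm above the rim. The floor of its lane towards the other end is free; tipped that way it lies 30 mm high beside the canister's lane.
- canister_mid (a point): Centre of a round steel canister, 61 mm across, 50 mm high, loose, standing in the tray corner diagonally opposite the carton. It is already packed and stays upright in the tray; the rest of its lane (about 170 mm long, some 95 mm wide once the carton lies down) is free for the jar.
- jar_mid (a point): Centre of the square white ceramic jar with yellow lid and yellow band: 110 mm long (its x, lid at +x), body 50 x 50 mm over the first 86 mm from the foot, round lid 48 mm across, 240-380 g, balance point up to 12 mm footwards. At the start it reclines on the rack's lower bed, lid uphill to the robot's left, x axis raised 35 degrees, z square to the bed; its place among three varies.
- jar_red_mid (a point): Centre of a like jar with a red lid on the lower bed of the rack, to be left there. The three places are 84 mm apart, so 34 mm is free between jars.
- jar_green_mid (a point): Centre of a like jar with a green lid on the lower bed of the rack, to be left there.
- rack: Fixed two-tier teak spice rack, 272 mm wide (its y), beds rising 35 degrees towards its x, which points to the robot's left within 15 degrees. Origin on the worktop; it spans x -0.1 to 0.1 m. Lower jars' centres: x -0.039, y -0.084, 0 or 0.084, height 0.082 m; a 20 mm lip holds their feet. The upper tier, with fixed jars, stands 45 mm prouder above their lids, 0.24 m up: come square to the slope.
- dabba: Round stainless steel masala dabba, shut, 182 mm in diameter, 90 mm high with its knob, on the worktop; origin at the centre of its underside. Leave alone.
- clampjar: Glass jar with clamp lid, 98 to 110 mm across, 136 mm high; origin under its centre. Leave alone.
- eggcup: White ceramic egg cup, 48 mm in diameter, 58 mm high, between tray and rack; origin under its centre. Leave alone.
- sieve: Pink plastic sieve, 130 mm bowl, 34 mm high, 95 mm handle along its y; origin under the bowl's centre. Leave alone.
- tumbler: Steel tumbler, 72 mm in diameter, 95 mm high; origin under its centre. Leave alone.
Things that resemble listed ones, but are neither listed nor needed, are in the scene too. Leave any pink look-alike of the part that bears canister_mid alone.

How it is judged (in metres and radians):
On the way, in this order (a step that is already met when the one before it is completed fails the run):
1. carton and jar lie flat in the tray below the rim, the canister stands in it, and all are let go (x of carton_mid in the frame of tray between -0.068 and 0.068 m and y of carton_mid in the frame of tray between -0.085 and 0.085 m and z of carton_mid in the frame of tray below 0.031 m and angle between carton_mid's own z axis and vertical between 1.5 and 1.64 rad and x of jar_mid in the frame of tray between -0.068 and 0.068 m and y of jar_mid in the frame of tray between -0.09 and 0.09 m and z of each of jar_mid, canister_mid in the frame of tray below 0.04 m and angle between jar_mid's own x axis and vertical between 1.5 and 1.64 rad and x of canister_mid in the frame of tray between -0.07 and 0.07 m and y of canister_mid in the frame of tray between -0.11 and 0.11 m and angle between canister_mid's own z axis and vertical below 0.1 rad and contact force between the fingers and carton below 0.05 N and contact force between the fingers and jar below 0.05 N and contact force between the fingers and canister below 0.05 N), for 0.3 s.
2. the fingertips are just above the rim (no more than about 25 mm) at the tray's left end (z of the grasp point in the frame of tray below 0.112 m and x of the grasp point in the frame of tray between -0.05 and 0.05 m and y of the grasp point in the frame of tray above 0.095 m), for 0.04 s.
3. they pass the left quarter at that height (z of the grasp point in the frame of tray below 0.112 m and x of the grasp point in the frame of tray between -0.05 and 0.05 m and y of the grasp point in the frame of tray between 0.03 and 0.07 m), for 0.04 s.
4. they pass the middle at that height (z of the grasp point in the frame of tray below 0.112 m and x of the grasp point in the frame of tray between -0.05 and 0.05 m and y of the grasp point in the frame of tray between -0.02 and 0.02 m), for 0.04 s.
5. they pass the right quarter at that height (z of the grasp point in the frame of tray below 0.112 m and x of the grasp point in the frame of tray between -0.05 and 0.05 m and y of the grasp point in the frame of tray between -0.07 and -0.03 m), for 0.04 s.
6. they reach the tray's right end at that height (z of the grasp point in the frame of tray below 0.112 m and x of the grasp point in the frame of tray between -0.05 and 0.05 m and y of the grasp point in the frame of tray below -0.095 m), for 0.04 s.
At the end, for the whole second after the job is handed in: Carton on its broad side and jar on its side, flat on the tray floor (within 4 degrees), nothing above the rim; canister upright in the tray; all three at rest and let go; tray swept from left to right end with the fingertips no more than about 25 mm above the rim (x of carton_mid in the frame of tray between -0.068 and 0.068 m and y of carton_mid in the frame of tray between -0.085 and 0.085 m and z of carton_mid in the frame of tray below 0.031 m and angle between carton_mid's own z axis and vertical between 1.5 and 1.64 rad and x of jar_mid in the frame of tray between -0.068 and 0.068 m and y of jar_mid in the frame of tray between -0.09 and 0.09 m and z of each of jar_mid, canister_mid in the frame of tray below 0.04 m and angle between jar_mid's own x axis and vertical between 1.5 and 1.64 rad and x of canister_mid in the frame of tray between -0.07 and 0.07 m and y of canister_mid in the frame of tray between -0.11 and 0.11 m and angle between canister_mid's own z axis and vertical below 0.1 rad and linear speed of each of carton, jar, canister below 0.02 m/s); the robot touches nothing.
It fails at once if the dabba, clamp jar, egg cup, sieve or tumbler is shifted by more than 30 mm or knocked over (distance of any of dabba, clampjar, eggcup, sieve, tumbler from where it was at the start of the episode above 0.03 m or angle between any of dabba, clampjar, eggcup, sieve, tumbler's own z axis and vertical above 0.35 rad).
It fails at once if the red- or green-lidded jar is shifted by more than 30 mm (distance of any of jar_red_mid, jar_green_mid from where it was at the start of the episode above 0.03 m).
It fails at once if the ceramic jar is dropped or thrown (faster than 0.5 m/s while not held) (linear speed of jar above 0.5 m/s and contact force between the fingers and jar below 0.02 N).
It fails at once if the canister in the tray is knocked over (angle between canister_mid's own z axis and vertical above 0.5 rad).
It also fails if it takes over 66 s, if anything falls off the work surface, if the arm or the gripper's body presses on something with over 40 N, if the wrist force passes 120 N, or if a joint passes its speed limit or range.

## Working session

There is one attempt and no reset: what is moved stays moved. The work goes in short steps, Python scripts to look and compute and a tool call to move; the robot and the scene stay as the last step left them, time stands still between calls to the robot, and variables do not carry over. Pictures are saved under pics/ and viewed, and the job is handed in when it is done.

Besides the shell and the picture viewer there is one more tool, called after "Request:" as name([rows], argument=value, ...), one row to a line, values as JSON. servo_tool: Moves the arm, as the interface text tells. Its arguments: {"type":"object","properties":{"series":{"type":"array"},"gripper":{"type":"number"},"grip_force":{"type":"number"}},"required":["series"]}

```bash
mkdir -p pics; cat > h.py <<'E'
import numpy as np, cv2
from cell import read_state, camera, sign_off, pinch_z
from scipy.spatial.transform import Rotation as R
def save(n,f):
    c=camera(n); cv2.imwrite(f,c["pixels"][:,:,::-1]); return c
E
python3 - <<'E'
from h import *
print(read_state(),pinch_z)
for n in("side","top","wrist"):
    c=save(n,f"pics/{n}0.png"); np.save(f"pics/{n}0.npy",c,allow_pickle=True)
    print(n,{k:(np.round(v,3).tolist()) for k,v in c.items() if k!="pixels"})
E
```

```text
{'clock': 0.0, 'joints': array([ 1.09340268e+00,  3.00448186e-01,  1.52158281e+00, -3.23482871e-05,
        1.32069349e+00, -6.65679644e-02]), 'qd': array([-2.64602137e-04, -3.65663540e-04,  4.06240472e-04,  7.17300511e-06,
       -1.97180210e-03, -2.09122270e-04]), 'effort': array([-1.48707895e-03, -5.31819069e+01, -3.52727044e+01,  7.07728160e-02,
        2.44903058e-02, -1.03759503e-04]), 'eef_pos': array([219.52507384, 504.00420946, 204.89816602]), 'eef_rot': array([-3.14046124e+00, -4.40248862e-05,  2.73077497e+00]), 'wrist_force': array([ 0.25423662, -0.48442516,  0.29440232]), 'moment': array([-0.00848271, -0.02056425, -0.01573077]), 'finger_gap': 94.05164148719945} 18.8
side {'fx': 578.153, 'fy': 578.153, 'cx': 328.733, 'cy': 243.023, 'pose': [[-0.945, -0.261, 0.195, 289.484], [-0.325, 0.732, -0.599, 919.538], [0.014, -0.629, -0.777, 1283.797], [0.0, 0.0, 0.0, 1.0]]}
top {'fx': 530.58, 'fy': 530.58, 'cx': 323.855, 'cy': 239.019, 'pose': [[0.019, -0.996, 0.087, 457.96], [-1.0, -0.021, -0.013, 18.007], [0.015, -0.086, -0.996, 1531.296], [0.0, 0.0, 0.0, 1.0]]}
wrist {'fx': 365.631, 'fy': 365.631, 'cx': 317.231, 'cy': 240.219, 'mount': [[-0.001, -0.959, -0.282, 82.753], [1.0, -0.001, -0.0, -0.796], [-0.0, -0.282, 0.959, -179.89], [0.0, 0.0, 0.0, 1.0]]}
```

View pics/top0.png

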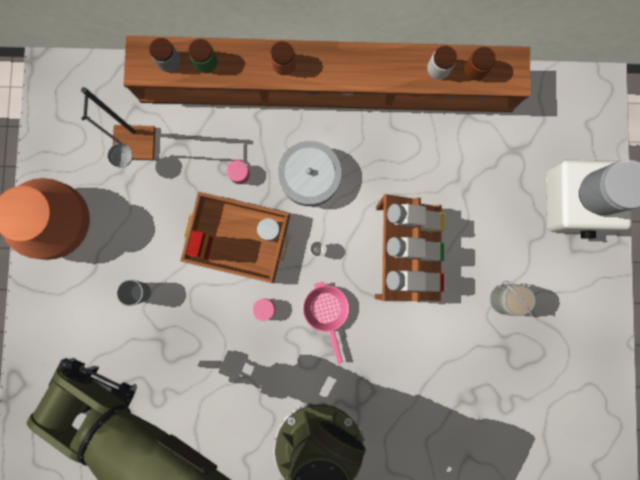

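View pics/side0.png

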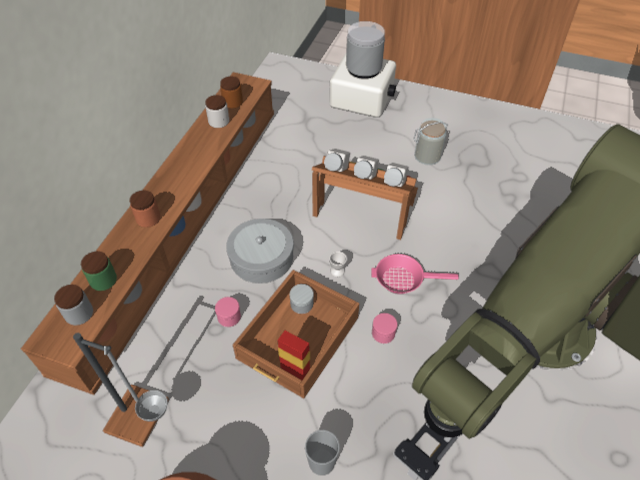

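View pics/wrist0.png

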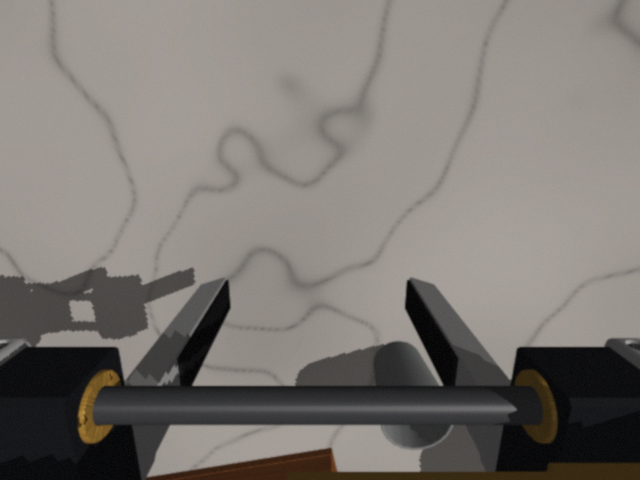

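```bash
python3 - <<'E'
import cv2
t=cv2.imread("pics/top0.png"); cv2.imwrite("pics/topz1.png",cv2.resize(t[180:310,370:460],None,fx=4.5,fy=4.5,interpolation=cv2.INTER_CUBIC))
cv2.imwrite("pics/topz2.png",cv2.resize(t[180:300,170:300],None,fx=5,fy=5,interpolation=cv2.INTER_CUBIC))
E
```

```text
(no output)
```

View pics/topz1.png

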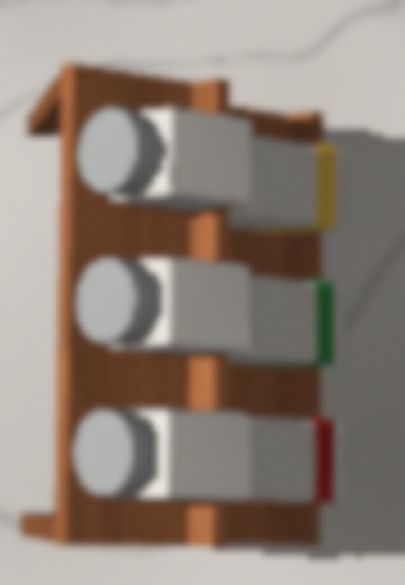

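View pics/topz2.png

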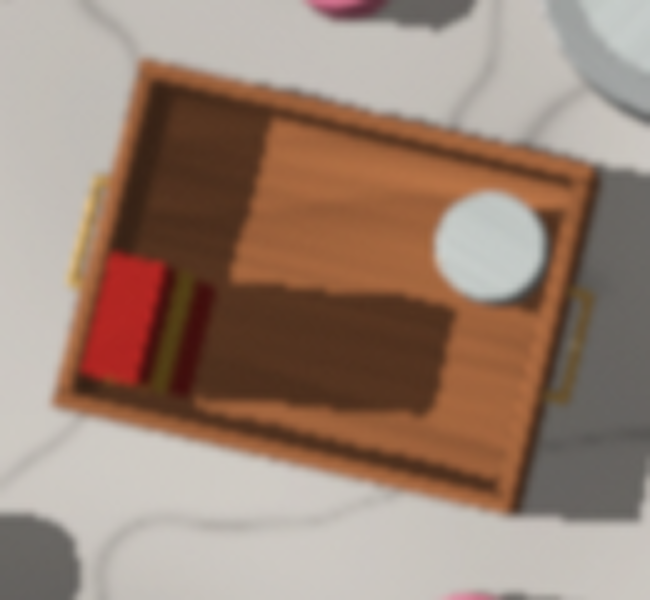

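```bash
cat >> h.py <<'E'
def ray(c,uv,pose=None):
    T=c["pose"] if pose is None else pose
    d=np.array([(uv[0]-c["cx"])/c["fx"],(uv[1]-c["cy"])/c["fy"],1.0])
    return T[:3,3],T[:3,:3]@d
def onz(c,uv,z,pose=None):
    o,d=ray(c,uv,pose); return o+d*(z-o[2])/d[2]
def proj(c,p,pose=None):
    T=c["pose"] if pose is None else pose
    q=T[:3,:3].T@(np.asarray(p,float)-T[:3,3]); return np.array([q[0]/q[2]*c["fx"]+c["cx"],q[1]/q[2]*c["fy"]+c["cy"]])
def tri(rs):
    A=np.zeros((3,3));b=np.zeros(3)
    for o,d in rs:
        d=d/np.linalg.norm(d);M=np.eye(3)-np.outer(d,d);A+=M;b+=M@o
    return np.linalg.solve(A,b)
def load(n): return np.load(f"pics/{n}0.npy",allow_pickle=True).item()
def wristpose(c,s):
    T=np.eye(4);T[:3,:3]=R.from_euler("xyz",s["eef_rot"]).as_matrix();T[:3,3]=s["eef_pos"];return T@c["mount"]
E
python3 - <<'E'
from h import *
t=load("top");s=load("side")
# gauge pixel-centre: zoom with cv2.resize: src=(dst+.5)/5-.5
z=lambda p,f,o:((p[0]+.5)/f-.5+o[0],(p[1]+.5)/f-.5+o[1])
c=[onz(t,z(p,5,(170,180)),70) for p in [(145,60),(597,165),(517,512),(55,405)]]
c=np.array(c);print(c.round(0));ctr=c.mean(0)
for a in range(4):print(np.linalg.norm(c[a]-c[(a+1)%4]))
yl=(c[0]+c[3]-c[1]-c[2])/2; xl=(c[0]+c[1]-c[2]-c[3])/2
print(ctr,np.degrees(np.arctan2(-yl[0],yl[1])),np.degrees(np.arctan2(xl[1],xl[0])))
can=onz(t,z((491,246),5,(170,180)),60);print("can",can)
ct=[onz(t,z(p,5,(170,180)),150) for p in [(108,253),(168,263),(143,386),(82,374)]];print(np.array(ct).round(0),np.mean(ct,0))
hsv=cv2.cvtColor(t["pixels"],cv2.COLOR_RGB2HSV);hs=cv2.cvtColor(s["pixels"],cv2.COLOR_RGB2HSV)
E
python3 - <<'E'
import cv2
t=cv2.imread("pics/side0.png"); cv2.imwrite("pics/sz1.png",cv2.resize(t[265:400,225:370],None,fx=5,fy=4.4,interpolation=cv2.INTER_CUBIC))
cv2.imwrite("pics/sz2.png",cv2.resize(t[140:245,300:425],None,fx=5,fy=5,interpolation=cv2.INTER_CUBIC))
E
```

```text
[[710. 349.  70.]
 [657.  97.  70.]
 [464. 136.  70.]
 [518. 391.  70.]]
257.79153219615824
196.60066731760244
260.37009719922315
196.9468682739331
[587.06117985 243.23584325  70.        ] -11.908571097040786 -11.815115192654273
can [611.31672816 155.34004102  60.        ]
[[594. 346. 150.]
 [589. 315. 150.]
 [525. 325. 150.]
 [531. 357. 150.]] [559.8152962  335.86447315 150.        ]
```

View pics/sz1.png

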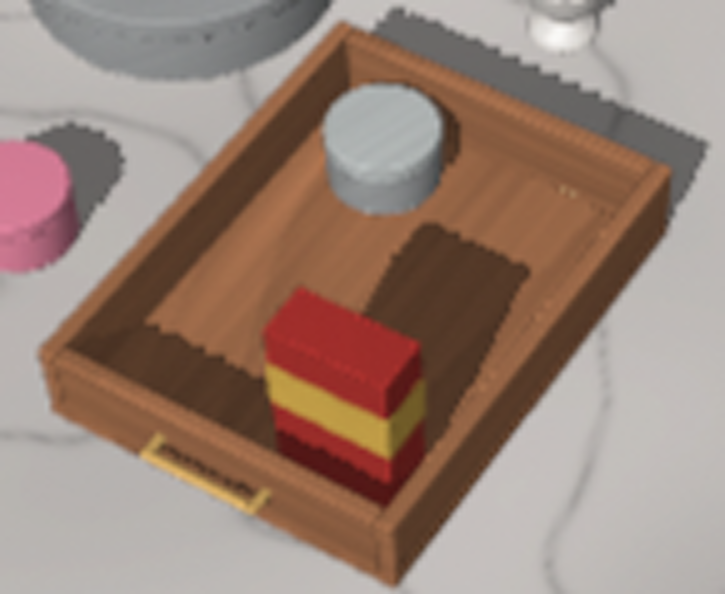

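View pics/sz2.png

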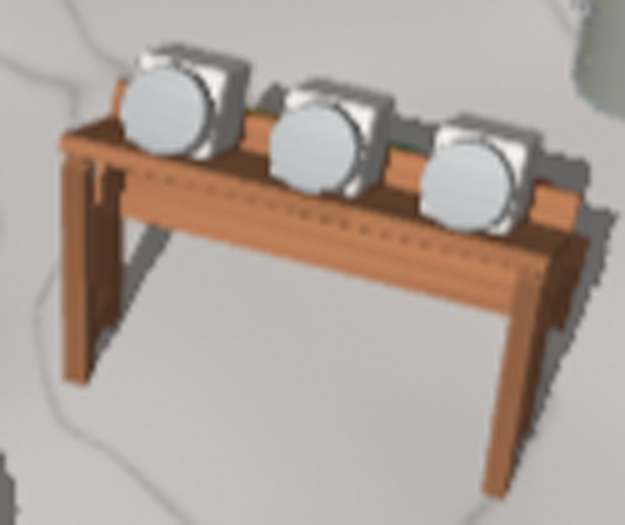

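```bash
python3 - <<'E'
from h import *
t=load("top")
z=lambda p,f,o:((p[0]+.5)/f-.5+o[0],(p[1]+.5)/f-.5+o[1])
P=[]
hsv=cv2.cvtColor(t["pixels"],cv2.COLOR_RGB2HSV)
for v,xr in ((186.5,335),(322.5,333),(459,332)):
    p=onz(t,z((xr,v),4.5,(370,180)),71);P.append(p);print(p.round(1))
P=np.array(P);d=P[2]-P[0];yr=d/np.linalg.norm(d);print(np.linalg.norm(d),np.degrees(np.arctan2(yr[1],yr[0])))
xr=np.array([-yr[1],yr[0],0])*-1; xr=np.cross(yr,[0,0,1]);print("xr",xr,np.degrees(np.arctan2(xr[1],xr[0])))
org=P[1]+98.3*xr;org[2]=0;print("rack org",org)
J=org-84*yr-39*xr;J[2]=82;print("jar",J)
# upper tier lip/left board edge checks
for q in [(-100,-136,0),(-100,136,0),(100,-136,0),(100,136,0)]:
    print(q,proj(t,org+q[0]*xr+q[1]*yr))
E
```

```text
[ 642.1 -334.3   71. ]
[ 557.9 -333.1   71. ]
[ 474.2 -332.4   71. ]
167.9125406734752 179.36290283121994
xr [ 0.01111921  0.99993818 -0.        ] 89.36290283121993
rack org [ 558.98982771 -234.7681524     0.        ]
jar [ 642.55098545 -274.69975539   82.        ]
(-100, -136, 0) [438.88095077 206.4009037 ]
(-100, 136, 0) [437.7677997  300.01452349]
(100, -136, 0) [370.55222484 204.17235721]
(100, 136, 0) [368.37864789 297.89980375]
```

```bash
cat >> h.py <<'E'
TC=np.array([587.0,243.2,0]);TA=np.radians(-11.86)
TX=np.array([np.cos(TA),np.sin(TA),0]);TY=np.array([-np.sin(TA),np.cos(TA),0])
def tw(x,y,z): return TC+TX*x+TY*y+np.array([0,0,z])
def tt(p): p=np.asarray(p)-TC; return np.array([p@TX,p@TY,p[2]])
RT=R.from_matrix(np.array([-TX,TY,[0,0,-1]]).T)  # tool: y along tray y
def rel(pos,rot=None):
    s=read_state();R0=R.from_euler("xyz",s["eef_rot"])
    d=R0.inv().apply(np.asarray(pos)-s["eef_pos"])/10
    r=(R0.inv()*rot).as_rotvec() if rot is not None else np.zeros(3)
    print(d.round(2).tolist(),r.round(3).tolist())
def st():
    s=read_state();print("t",round(s["clock"],2),"pos",s["eef_pos"].round(1),"rot",s["eef_rot"].round(3),"gap",round(s["finger_gap"],1),"F",s["wrist_force"].round(1),"q",s["joints"].round(2),"tray",tt(s["eef_pos"]).round(1));return s
E
python3 -c "
from h import *
st();rel(tw(-46,85,250),RT);rel(tw(-46,85,110),RT)"
```

```text
t 0.15 pos [219.5 504.1 205. ] rot [-3.141 -0.     2.731] gap 94.1 F [0.4 0.3 0.5] q [ 1.09  0.3   1.52 -0.    1.32 -0.07] tray [-413.2  179.8  205. ]
[-37.88, -1.86, -4.5] [-0.001, -0.0, -0.204]
[-37.88, -1.84, 9.5] [-0.001, -0.0, -0.204]
```

Request:
servo_tool([
  [-3,-0.1,-2.5,0,0,-0.05],
  [-7,-0.4,-4.5,0,0,-0.1],
  [-11,-0.6,-4.5,0,0,-0.15],
  [-15,-0.8,-4.5,0,0,-0.204],
  [-19,-1,-4.5,0,0,-0.204],
  [-23,-1.2,-4.5,0,0,-0.204],
  [-27,-1.4,-4.5,0,0,-0.204],
  [-31,-1.6,-4.5,0,0,-0.204],
  [-35,-1.75,-4.5,0,0,-0.204],
  [-37.9,-1.86,-4.5,0,0,-0.204],
], gripper=6.0)

```text
clock: 0.98
eef_pos: [562.1, 333.7, 249.8]
eef_rot: [-3.141, -0.0, 2.933]
wrist_force: [0.1, 1.0, -0.1]
finger_gap: 59.9
```

```bash
python3 -c "
from h import *
s=st();c=save('wrist','pics/w1.png');rel(tw(-46,85,110),RT)
P=wristpose(c,s)
for q in [(-78.5,100,150),(-78.5,70,150),(-13.5,100,150),(-13.5,70,150),(-100,130,70),(100,130,70),(-100,-130,70)]: print(q,proj(c,tw(*q),P).round(0))"
```

```text
t 0.98 pos [562.1 333.7 249.8] rot [-3.141 -0.     2.933] gap 59.9 F [ 0.1  1.  -0.1] q [ 0.48  0.52  1.12 -0.    1.51 -0.88] tray [-43.   83.5 249.8]
[0.63, 0.33, 13.91] [-0.002, -0.0, -0.004]
(-78.5, 100, 150) [340. 197.]
(-78.5, 70, 150) [301. 197.]
(-13.5, 100, 150) [338. 275.]
(-13.5, 70, 150) [302. 275.]
(-100, 130, 70) [366. 161.]
(100, 130, 70) [360. 343.]
(-100, -130, 70) [ 97. 161.]
```

View pics/w1.png

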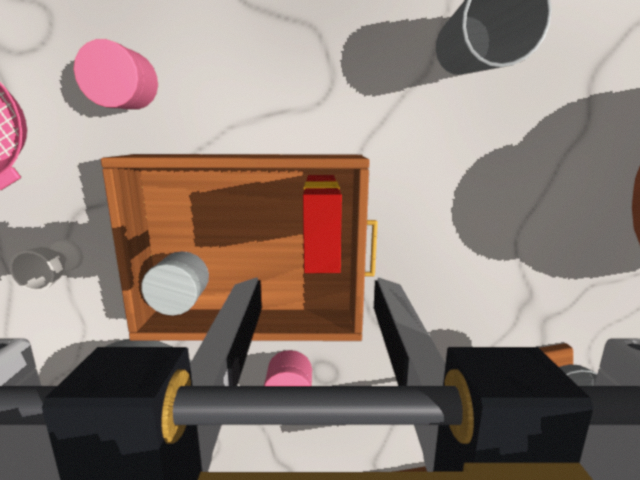

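Request:
servo_tool([
  [0.3,0.15,3,0,0,-0.004],
  [0.6,0.3,6.5,0,0,-0.004],
  [0.6,0.33,10,0,0,-0.004],
  [0.6,0.33,13.0,0,0,-0.004],
  [0.6,0.33,13.9,0,0,-0.004],
  [0.6,0.1,13.9,0,0,-0.004],
  [0.6,-0.4,13.9,0,0,-0.004],
  [0.6,-0.9,13.9,0,0,-0.004],
  [0.6,-1.3,13.9,0,0,-0.004],
  [0.6,-1.7,13.9,0,0,-0.004],
])

```text
clock: 1.87
eef_pos: [550.8, 320.1, 113.2]
eef_rot: [3.14, 0.002, 2.939]
wrist_force: [-0.4, -0.2, 0.3]
finger_gap: 60.0
```

```bash
python3 -c "
from h import *
s=st();c=save('side','pics/s2.png');cv2.imwrite('pics/s2.png',cv2.resize(c['pixels'][240:420,200:440,::-1],None,fx=3,fy=3))"
```

```text
t 1.87 pos [550.8 320.1 113.2] rot [3.140e+00 2.000e-03 2.939e+00] gap 60.0 F [-0.4 -0.2  0.3] q [ 0.47  0.57  1.35  0.    1.21 -0.9 ] tray [-51.2  67.8 113.2]
```

View pics/s2.png

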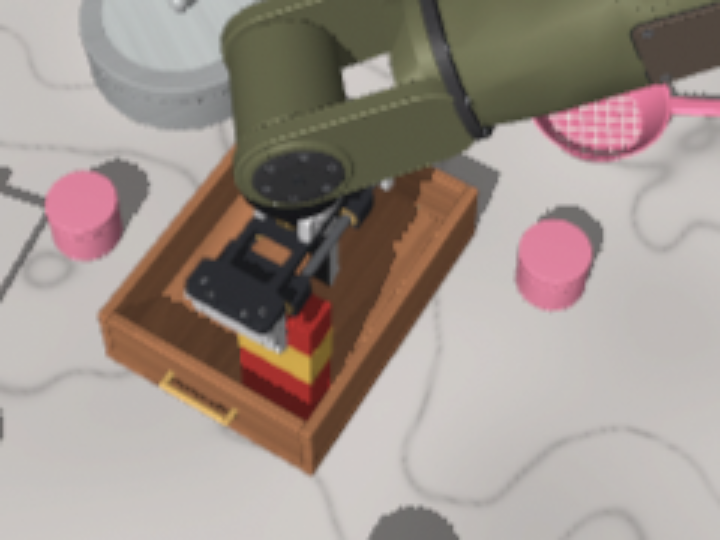

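Request:
servo_tool([
  [0,-0.4,0,0,0,0],
  [0,-0.8,0,0,0,0],
  [0,-1.1,0,0,0,0],
  [0,-1.4,0,0,0,0],
  [0,-1.7,0,0,0,0],
  [0,-1.9,0,0,0,0],
  [0,-2.1,0,0,0,0],
  [0,-2.3,0,0,0,0],
  [0,-2.4,0,0,0,0],
  [0,-2.4,0,0,0,0],
])

```text
clock: 2.75
eef_pos: [545.5, 296.7, 111.5]
eef_rot: [-3.142, -0.0, 2.939]
wrist_force: [-0.9, -1.0, 0.3]
finger_gap: 60.4
```

```bash
python3 -c "
from h import *
s=st();c=save('side','pics/s3.png');cv2.imwrite('pics/s3.png',cv2.resize(c['pixels'][240:420,200:440,::-1],None,fx=3,fy=3))"
```

```text
t 2.75 pos [545.5 296.7 111.5] rot [-3.142 -0.     2.939] gap 60.4 F [-0.9 -1.   0.3] q [ 0.44  0.54  1.41 -0.    1.19 -0.93] tray [-51.6  43.8 111.5]
```

View pics/s3.png

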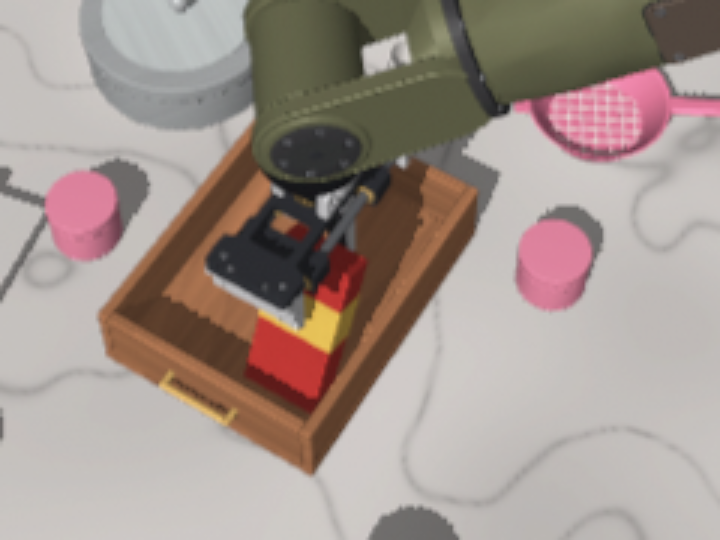

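Request:
servo_tool([
  [0,-0.3,0,0,0,0],
  [0,-0.6,0,0,0,0],
  [0,-0.9,0,0,0,0],
  [0,-1.1,0,0,0,0],
  [0,-1.3,0,0,0,0],
  [0,-1.3,0,0,0,0],
  [0,-1.3,0,0,0,0],
  [0,-1.3,0,0,0,0],
  [0,-1.3,0,0,0,0],
  [0,-1.3,0,0,0,0],
])

```text
clock: 3.63
eef_pos: [542.9, 284.2, 111.5]
eef_rot: [-3.142, 0.0, 2.939]
wrist_force: [0.4, -0.8, 1.6]
finger_gap: 60.0
```

```bash
python3 -c "
from h import *
s=st();c=save('side','pics/s4.png');cv2.imwrite('pics/s4.png',cv2.resize(c['pixels'][240:420,200:440,::-1],None,fx=3,fy=3))"
```

```text
t 3.63 pos [542.9 284.2 111.5] rot [-3.142  0.     2.939] gap 60.0 F [ 0.4 -0.8  1.6] q [ 0.42  0.52  1.43 -0.    1.19 -0.95] tray [-51.6  31.1 111.5]
```

View pics/s4.png

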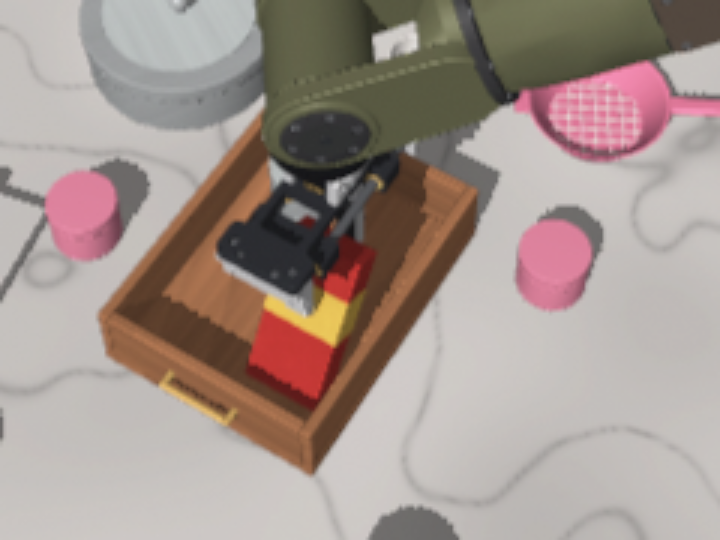

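Request:
servo_tool([
  [0,0.1,0.1,0,0,0],
  [0,0.2,0.2,0,0,0],
  [0,0.3,0.4,0,0,0],
  [0,0.3,0.5,0,0,0],
  [0,-0.1,1.0,0,0,0],
  [0,-0.6,1.6,0,0,0],
  [0,-1.1,2.3,0,0,0],
  [0,-1.7,3.1,0,0,0],
  [0,-2.2,3.9,0,0,0],
  [0,-2.4,4.2,0,0,0],
], gripper=9.4)

```text
clock: 4.52
eef_pos: [537.3, 259.5, 67.7]
eef_rot: [-3.14, -0.002, 2.938]
wrist_force: [-0.5, -1.3, -0.1]
finger_gap: 93.6
```

```bash
python3 -c "
from h import *
s=st();c=save('side','pics/s5.png');cv2.imwrite('pics/s5.png',cv2.resize(c['pixels'][240:420,200:440,::-1],None,fx=3,fy=3))"
```

```text
t 4.52 pos [537.3 259.5  67.7] rot [-3.140e+00 -2.000e-03  2.938e+00] gap 93.6 F [-0.5 -1.3 -0.1] q [ 0.39  0.54  1.51 -0.    1.09 -0.98] tray [-52.    5.7  67.7]
```

View pics/s5.png

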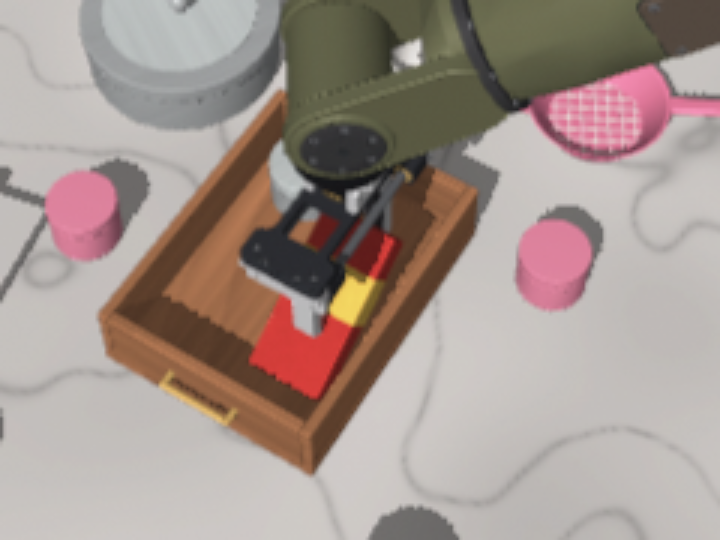

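Request:
servo_tool([
  [0,-0.7,0,0,0,0],
  [0,-1.4,0,0,0,0],
  [0,-2.1,0,0,0,0],
  [0,-2.8,0,0,0,0],
  [0,-3.3,0,0,0,0],
  [0,-3.3,0,0,0,0],
  [0,-3.3,-1.5,0,0,0],
  [0,-3.3,-4,0,0,0],
  [0,-3.3,-8,0,0,0],
  [0,-3.3,-12,0,0,0],
])

```text
clock: 5.4
eef_pos: [530.8, 228.2, 190.4]
eef_rot: [-3.141, -0.002, 2.939]
wrist_force: [0.6, 0.5, 0.7]
finger_gap: 93.9
```

```bash
python3 -c "
from h import *
s=st();c=save('side','pics/s6.png');cv2.imwrite('pics/s6.png',cv2.resize(c['pixels'][240:420,200:440,::-1],None,fx=3,fy=3))"
```

```text
t 5.4 pos [530.8 228.2 190.4] rot [-3.141e+00 -2.000e-03  2.939e+00] gap 93.9 F [0.6 0.5 0.7] q [ 0.34  0.37  1.46  0.    1.31 -1.03] tray [-51.9 -26.2 190.4]
```

View pics/s6.png

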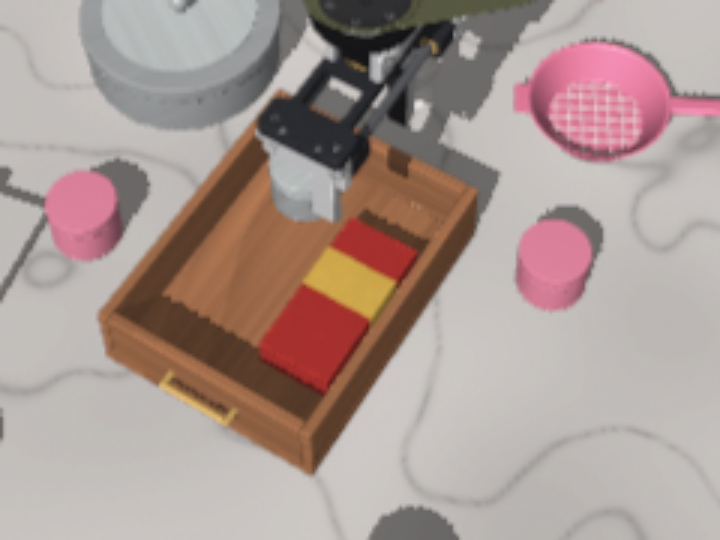

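```bash
python3 - <<'E'
from h import *
D=[([219.5,504.1,205],.3004,1.5216),([562.1,333.7,249.8],.52,1.12),([550.8,320.1,113.2],.57,1.35),([545.5,296.7,111.5],.54,1.41),([542.9,284.2,111.5],.52,1.43),([537.3,259.5,67.7],.54,1.51),([530.8,228.2,190.4],.37,1.46)]
A=[];b=[]
for p,a,q in D:
    s=a+q;A+=[[1,0,np.sin(a),np.sin(s),np.cos(s)],[0,1,np.cos(a),np.cos(s),-np.sin(s)]];b+=[np.hypot(p[0],p[1]),p[2]]
x,res,_,sv=np.linalg.lstsq(np.array(A),np.array(b),rcond=None);print(x,res,sv)
E
```

```text
[-13.79419373 -51.4961615  421.07839128 462.14732542  32.37561195] [17.21876641] [4.57245432 3.73474155 0.24811666 0.22738862 0.17635079]
```

```bash
cat >> h.py <<'E'
from scipy.spatial.transform import Slerp
RA=np.radians(89.4);XR=np.array([np.cos(RA),np.sin(RA),0]);YR=np.array([-np.sin(RA),np.cos(RA),0]);Z=np.array([0,0,1.])
c35,s35=np.cos(np.radians(35)),np.sin(np.radians(35))
EJ=c35*XR+s35*Z;NJ=-s35*XR+c35*Z
J0=np.array([642.5,-274.7,82])
RJ=R.from_matrix(np.array([EJ,np.cross(-NJ,EJ),-NJ]).T)
RD=R.from_matrix(np.array([XR,np.cross(-Z,XR),-Z]).T)
RP=R.from_matrix(np.array([TY,np.cross(-Z,TY),-Z]).T)
def jr(e,y,n): return J0+e*EJ+y*YR+n*NJ
def jj(p): p=np.asarray(p)-J0; return np.array([p@EJ,p@YR,p@NJ])
E
python3 - <<'E'
from h import *
st()
rel([532,200,330],RT)
rel([555,-60,390],RD)
rel([560,-200,390],RJ);rel(jr(-8,0,95),RJ);print(jr(-8,0,95))
E
```

```text
t 5.45 pos [533.5 229.2 199.6] rot [3.136 0.009 2.939] gap 94.1 F [0.4 0.7 8.5] q [ 0.34  0.37  1.45  0.    1.32 -1.03] tray [-49.5 -24.7 199.6]
[-0.56, -2.82, -13.05] [0.005, 0.009, 0.004]
[-8.1, -27.79, -19.12] [0.011, 0.004, 1.379]
[-11.41, -41.41, -19.16] [-0.41, 0.513, 1.336]
[-21.95, -53.18, 4.34] [-0.41, 0.513, 1.336]
[ 641.86077111 -335.73963078  155.23083272]
```

Request:
servo_tool([
  [-0.5,-1,-4,0,0,0.12],
  [-1,-3,-8,0,0,0.24],
  [-1.5,-6,-11,0,0,0.36],
  [-2,-9.5,-13,0,0,0.48],
  [-3,-13,-15,0,0,0.6],
  [-4,-16.5,-17,0,0,0.72],
  [-5,-20,-18.5,0,0,0.84],
  [-6,-23.5,-19,0,0,0.96],
  [-7,-27,-19,0,0,1.08],
  [-8,-30,-19,0,0,1.2],
], gripper=7.2)

```text
clock: 6.28
eef_pos: [549.2, -83.8, 380.0]
eef_rot: [3.14, 0.001, 1.732]
wrist_force: [0.2, 0.3, -0.8]
finger_gap: 71.9
```

```bash
python3 - <<'E'
from h import *
st()
rel([560,-200,390],RJ);rel(jr(-8,0,95),RJ)
E
```

```text
t 6.28 pos [549.2 -83.8 380. ] rot [3.140e+00 1.000e-03 1.732e+00] gap 71.9 F [ 0.2  0.3 -0.8] q [-0.22  0.25  1.19 -0.    1.7  -0.38] tray [  30.2 -327.8  380. ]
[-11.64, -0.8, -0.99] [-0.051, 0.61, 0.167]
[-26.34, 5.07, 22.5] [-0.051, 0.61, 0.167]
```

Request:
servo_tool([
  [-2.5,-0.2,0,-0.01,0.12,0.03],
  [-5,-0.4,0,-0.02,0.24,0.06],
  [-8,-0.6,-0.5,-0.03,0.36,0.1],
  [-10.5,-0.8,-1,-0.04,0.48,0.14],
  [-12,-0.6,0,-0.05,0.61,0.167],
  [-14,0.1,3,-0.05,0.61,0.167],
  [-16,0.9,6,-0.05,0.61,0.167],
  [-18,1.7,9,-0.05,0.61,0.167],
  [-20,2.5,12,-0.05,0.61,0.167],
  [-21.5,3.2,14.5,-0.05,0.61,0.167],
])

```text
clock: 7.12
eef_pos: [617.0, -289.5, 231.5]
eef_rot: [-3.137, -0.612, 1.564]
wrist_force: [0.6, 0.4, -0.1]
finger_gap: 71.7
```

```bash
python3 - <<'E'
from h import *
s=st();print(jj(s["eef_pos"]))
rel(jr(-8,0,95),RJ)
E
```

```text
t 7.12 pos [ 617.  -289.5  231.5] rot [-3.137 -0.612  1.564] gap 71.7 F [ 0.6  0.4 -0.1] q [-0.67  0.83  0.77  0.5   1.91 -0.59] tray [ 138.9 -515.1  231.5]
[ 73.4426467   25.29524084 131.07657819]
[-8.16, 2.53, 3.58] [-0.007, -0.001, 0.003]
```

Request:
servo_tool([
  [-3,1,0,-0.005,0,0.003],
  [-6,2,0,-0.007,0,0.003],
  [-8.2,2.5,1,-0.007,0,0.003],
  [-8.2,2.5,2,-0.007,0,0.003],
  [-8.2,2.5,3,-0.007,0,0.003],
  [-8.2,2.5,3.6,-0.007,0,0.003],
  [-8.2,2.5,3.6,-0.007,0,0.003],
  [-8.2,2.5,3.6,-0.007,0,0.003],
  [-8.2,2.5,3.6,-0.007,0,0.003],
  [-8.2,2.5,3.6,-0.007,0,0.003],
])

```text
clock: 7.95
eef_pos: [641.6, -335.1, 158.8]
eef_rot: [3.138, -0.61, 1.562]
wrist_force: [-0.4, -0.0, -0.6]
finger_gap: 71.8
```

```bash
python3 - <<'E'
from h import *
s=st();print(jj(s["eef_pos"]))
c=save("wrist","pics/w2.png");P=wristpose(c,s)
for q in [(-55,-25,25),(-55,25,25),(-55,25,-25),(31,-25,25),(31,25,25),(-55,59,25),(-55,109,25)]: print(q,proj(c,jr(*q),P).round(0))
c=save("side","pics/s7.png")
E
```

```text
t 7.95 pos [ 641.6 -335.1  158.8] rot [ 3.138 -0.61   1.562] gap 71.8 F [-0.4 -0.  -0.6] q [-0.7   1.01  0.61  0.49  1.9  -0.62] tray [ 172.3 -554.7  158.8]
[-5.42491774  0.26372791 97.54742276]
(-55, -25, 25) [351. 312.]
(-55, 25, 25) [285. 312.]
(-55, 25, -25) [290. 286.]
(31, -25, 25) [354. 201.]
(31, 25, 25) [282. 201.]
(-55, 59, 25) [241. 312.]
(-55, 109, 25) [175. 312.]
```

View pics/w2.png

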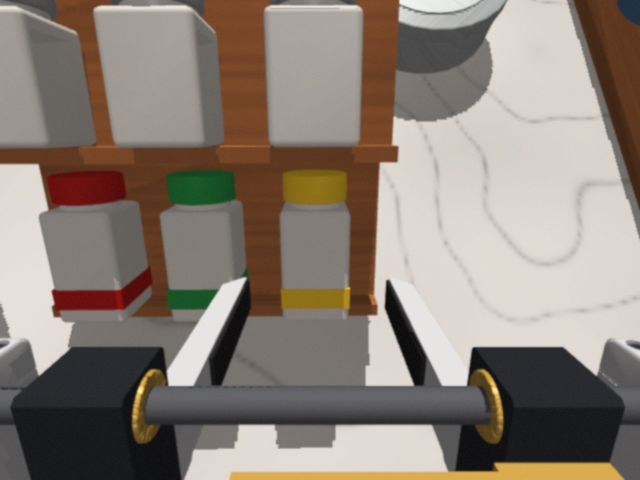

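View pics/s7.png

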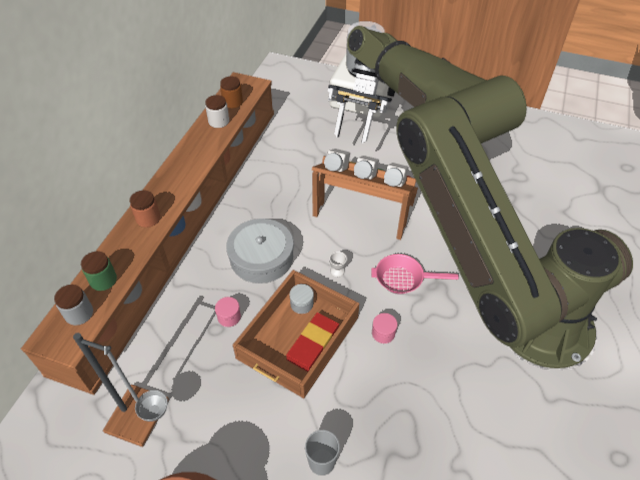

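```bash
python3 -c "
from h import *
st();rel(jr(-8,0,-18),RJ)"
```

```text
t 8.05 pos [ 641.5 -335.1  158.4] rot [ 3.139 -0.611  1.562] gap 72.0 F [ 0.2 -0.4 -1.3] q [-0.7   1.01  0.61  0.49  1.9  -0.62] tray [ 172.2 -554.7  158.4]
[-0.24, 0.02, 11.52] [0.002, 0.0, 0.001]
```

Request:
servo_tool([
  [-0.1,0,2,0,0,0],
  [-0.2,0,4,0,0,0],
  [-0.2,0,6,0,0,0],
  [-0.2,0,7.5,0,0,0],
  [-0.2,0,9,0,0,0],
  [-0.2,0,10.2,0,0,0],
  [-0.2,0,11,0,0,0],
  [-0.2,0,11.4,0,0,0],
  [-0.2,0,11.4,0,0,0],
  [-0.2,0,11.4,0,0,0],
])

```text
clock: 8.88
eef_pos: [642.4, -271.4, 63.9]
eef_rot: [3.139, -0.611, 1.562]
wrist_force: [-0.4, 0.2, 0.4]
finger_gap: 72.0
```

```bash
python3 - <<'E'
from h import *
s=st();print(jj(s["eef_pos"]))
c=save("wrist","pics/w3.png")
E
```

```text
t 8.88 pos [ 642.4 -271.4   63.9] rot [ 3.139 -0.611  1.562] gap 72.0 F [-0.4  0.2  0.4] q [-0.64  0.98  0.89  0.49  1.65 -0.68] tray [ 160.  -492.3   63.9]
[ -7.7258188    0.13922287 -16.70589919]
```

View pics/w3.png

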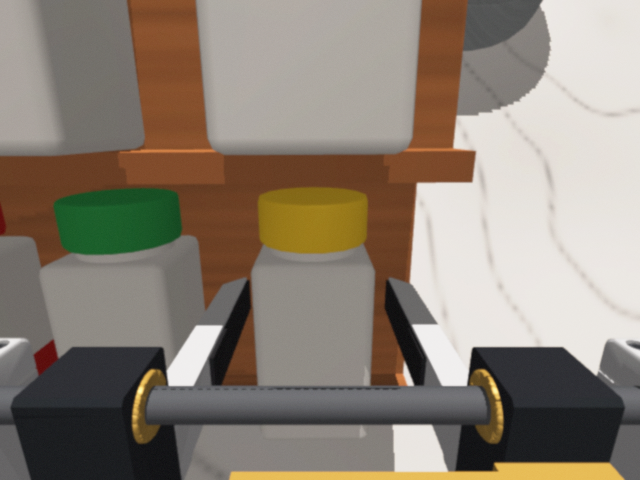

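Well centred between the jars. Close with 35 N.

Request:
servo_tool([
  [0,0,0,0,0,0],
  [0,0,0,0,0,0],
  [0,0,0,0,0,0],
  [0,0,0,0,0,0],
  [0,0,0,0,0,0],
  [0,0,0,0,0,0],
  [0,0,0,0,0,0],
  [0,0,-0.5,0,0,0],
  [0,0,-1.2,0,0,0],
  [0,0,-2,0,0,0],
], gripper=4.0, grip_force=35)

```text
clock: 9.77
eef_pos: [642.2, -282.5, 79.8]
eef_rot: [3.14, -0.612, 1.562]
wrist_force: [0.5, 0.9, -2.3]
finger_gap: 49.7
```

```bash
python3 - <<'E'
from h import *
s=st();print(jj(s["eef_pos"]))
E
```

```text
t 9.77 pos [ 642.2 -282.5   79.8] rot [ 3.14  -0.612  1.562] gap 49.7 F [ 0.5  0.9 -2.3] q [-0.65  0.98  0.85  0.48  1.69 -0.67] tray [ 162.  -503.2   79.8]
[-7.69091251  0.24618798  2.67600735]
```

Request:
servo_tool([
  [0,0,-1.5,0,0,0],
  [0,0,-3,0,0,0],
  [0,0,-5,0,0,0],
  [0,0,-7,0,0,0],
  [0,0,-9,0,0,0],
  [0,0,-10.5,0,0,0],
  [0,0,-10.5,0,0,0],
  [0,0,-10.5,0,0,0],
  [0,0,-10.5,0,0,0],
  [0,0,-10.5,0,0,0],
])

```text
clock: 10.6
eef_pos: [641.3, -342.1, 164.5]
eef_rot: [3.142, -0.612, 1.561]
wrist_force: [0.3, 0.2, -3.1]
finger_gap: 49.9
```

```bash
python3 - <<'E'
from h import *
s=st();print(jj(s["eef_pos"]))
c=save("wrist","pics/w4.png")
rel(s["eef_pos"]+[-20,0,120]);rel([590,-260,360],RD);rel([590,-60,360],RP)
E
```

```text
t 10.6 pos [ 641.3 -342.1  164.5] rot [ 3.142 -0.612  1.561] gap 49.9 F [ 0.3  0.2 -3.1] q [-0.71  1.03  0.57  0.49  1.92 -0.61] tray [ 173.4 -561.6  164.5]
[ -7.86336079   0.50772547 106.24461385]
[6.87, -2.0, -9.81] [0.0, 0.0, 0.0]
[17.9, -5.21, -11.29] [-0.0, -0.612, 0.001]
[34.27, -5.4, 0.2] [-0.06, -0.61, 0.191]
```

View pics/w4.png

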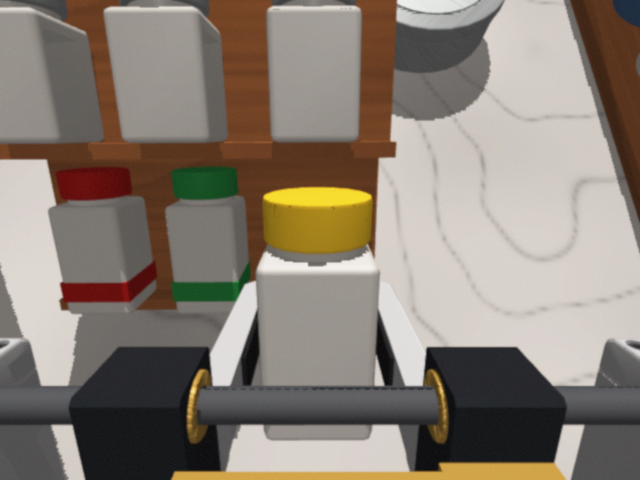

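Request:
servo_tool([
  [0.8,-0.3,-2,0,0,0],
  [2.5,-0.8,-4.5,0,0,0],
  [4.5,-1.3,-7,0,0,0],
  [6.9,-2,-9.8,0,-0.05,0],
  [9,-2.6,-10.4,0,-0.15,0],
  [11,-3.2,-10.8,0,-0.25,0],
  [13,-3.8,-11,0,-0.35,0],
  [15,-4.4,-11.2,0,-0.45,0],
  [17,-5,-11.3,0,-0.54,0],
  [17.9,-5.2,-11.3,0,-0.612,0],
])

```text
clock: 11.48
eef_pos: [589.4, -258.1, 364.0]
eef_rot: [3.136, 0.007, 1.563]
wrist_force: [0.8, 0.5, -1.5]
finger_gap: 49.8
```

```bash
python3 - <<'E'
from h import *
s=st()
g=tw(40,27,250);rel([590,-60,330],RP);rel(g,RP)
E
```

```text
t 11.48 pos [ 589.4 -258.1  364. ] rot [3.136 0.007 1.563] gap 49.8 F [ 0.8  0.5 -1.5] q [-0.47  0.47  0.93 -0.    1.73 -0.46] tray [ 105.4 -490.1  364. ]
[19.83, -0.11, 3.27] [0.006, 0.006, 0.199]
[52.06, 3.77, 11.08] [0.006, 0.006, 0.199]
```

Request:
servo_tool([
  [2,0,0,0,0,0.02],
  [6,0,0.5,0,0,0.05],
  [10,0,1,0,0,0.1],
  [14,0,1.5,0,0,0.15],
  [18,0,2,0,0,0.199],
  [22,0.2,2.5,0,0,0.199],
  [26,0.6,3,0,0,0.199],
  [30,1,4,0,0,0.199],
  [34,1.5,5,0,0,0.199],
  [38,2,6,0,0,0.199],
])

```text
clock: 12.32
eef_pos: [613.2, 121.6, 300.1]
eef_rot: [3.14, 0.0, 1.362]
wrist_force: [0.8, -0.0, -1.6]
finger_gap: 49.9
```

```bash
python3 - <<'E'
from h import *
s=st()
rel(tw(40,27,220),RP)
E
```

```text
t 12.32 pos [613.2 121.6 300.1] rot [3.14  0.    1.362] gap 49.9 F [ 0.8 -0.  -1.6] q [ 0.14  0.43  1.13 -0.    1.58  0.35] tray [  50.6 -113.6  300.1]
[14.06, -1.09, 8.0] [0.001, 0.0, -0.001]
```

Request:
servo_tool([
  [4,-0.4,1,0,0,0],
  [8,-0.8,2.5,0,0,0],
  [11.5,-1.1,4,0,0,0],
  [14,-1.1,5,0,0,0],
  [14,-1.1,5,0,0,0],
  [14,-1.1,5,0,0,0],
  [14,-1.1,5,0,0,0],
  [14,-1.1,5,0,0,0],
  [14,-1.1,5,0,0,0],
  [14,-1.1,5,0,0,0],
])

```text
clock: 13.15
eef_pos: [632.4, 257.6, 251.3]
eef_rot: [3.139, -0.0, 1.361]
wrist_force: [-0.4, -0.4, -1.7]
finger_gap: 49.6
```

```bash
python3 - <<'E'
from h import *
s=st();c=save("wrist","pics/w5.png");P=wristpose(c,s)
for q in [(-100,130,70),(100,130,70),(-13,0,40)]: print(q,proj(c,tw(*q),P).round(0))
t=save("top","pics/t5.png");print("carton edge",1)
cv2.imwrite("pics/t5.png",cv2.resize(t["pixels"][180:300,170:300,::-1],None,fx=5,fy=5,interpolation=cv2.INTER_CUBIC))
E
```

```text
t 13.15 pos [632.4 257.6 251.3] rot [ 3.139 -0.     1.361] gap 49.6 F [-0.4 -0.4 -1.7] q [ 0.33  0.59  1.01 -0.    1.54  0.54] tray [ 41.5  23.4 251.3]
(-100, 130, 70) [164. 105.]
(100, 130, 70) [380. 105.]
(-13, 0, 40) [268. 232.]
carton edge 1
```

View pics/w5.png

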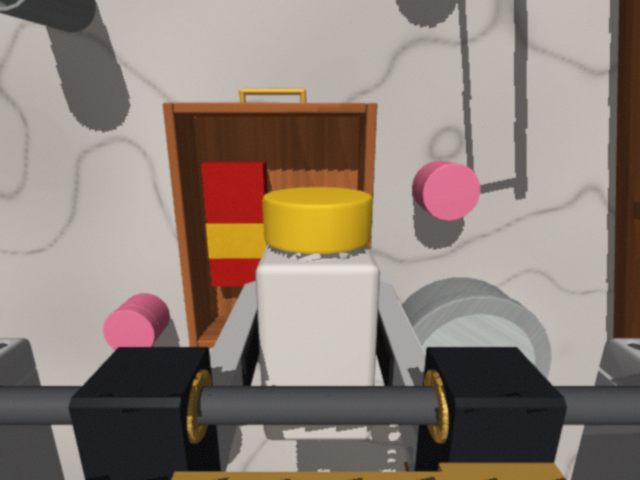

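View pics/t5.png

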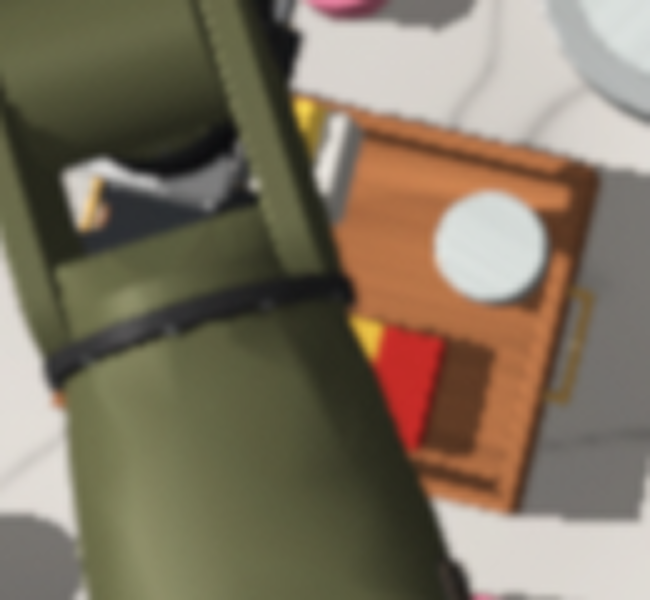

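Request:
servo_tool([
  [0.2,-0.2,3,0,0,0],
  [0.35,-0.35,6.5,0,0,0],
  [0.35,-0.35,10,0,0,0],
  [0.35,-0.35,13,0,0,0],
  [0.35,-0.35,16,0,0,0],
  [0.35,-0.35,17,0,0,0],
  [0.35,-0.35,17,0,0,0],
  [0.35,-0.35,17,0,0,0],
  [0.35,-0.35,17,0,0,0],
  [0.35,-0.35,17,0,0,0],
])

```text
clock: 14.08
eef_pos: [630.7, 262.7, 83.0]
eef_rot: [3.137, -0.001, 1.362]
wrist_force: [0.3, -0.0, -2.3]
finger_gap: 49.3
```

```bash
python3 - <<'E'
from h import *
s=st();c=save("wrist","pics/w6.png")
t=save("side","pics/s8.png")
cv2.imwrite('pics/s8.png',cv2.resize(t['pixels'][240:420,200:440,::-1],None,fx=3,fy=3))
E
```

```text
t 14.08 pos [630.7 262.7  83. ] rot [ 3.137e+00 -1.000e-03  1.362e+00] gap 49.3 F [ 0.3 -0.  -2.3] q [ 0.34  0.7   1.22 -0.    1.22  0.55] tray [38.8 28.1 83. ]
```

View pics/w6.png

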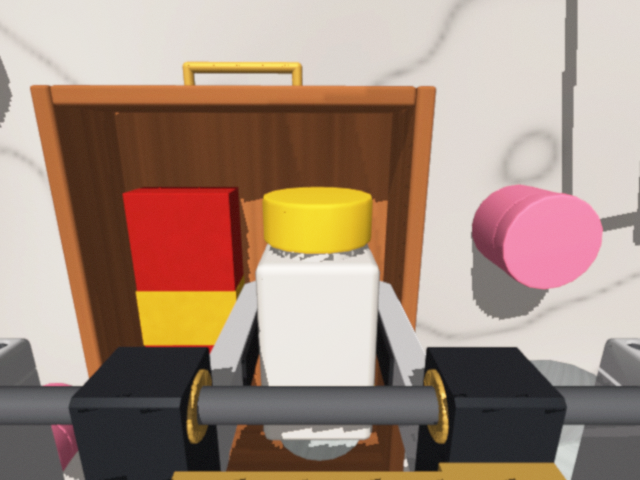

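View pics/s8.png

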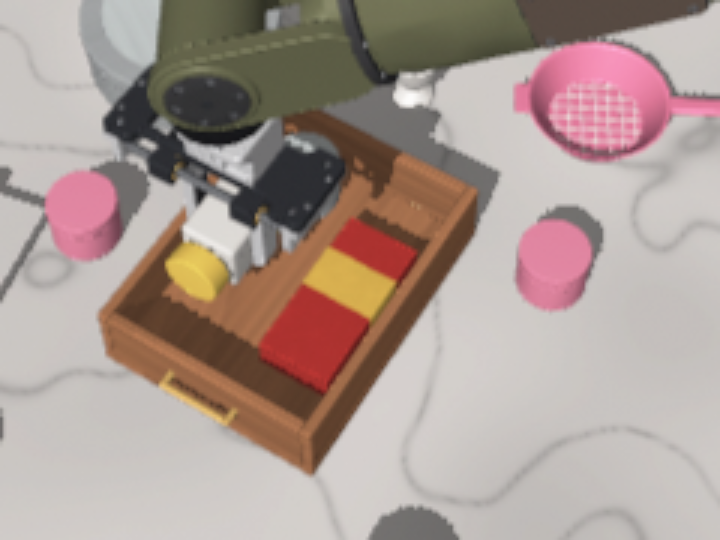

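Request:
servo_tool([
  [0,-0.1,1,0,0,0],
  [0,-0.1,2.2,0,0,0],
  [0,-0.1,3.4,0,0,0],
  [0,-0.1,4.5,0,0,0],
  [0,-0.1,5.3,0,0,0],
  [0,-0.1,5.8,0,0,0],
  [0,-0.1,5.9,0,0,0],
  [0,-0.1,6.0,0,0,0],
  [0,-0.1,6.1,0,0,0],
  [0,-0.1,6.1,0,0,0],
])

```text
clock: 15.02
eef_pos: [629.1, 262.7, 19.9]
eef_rot: [3.139, 0.0, 1.362]
wrist_force: [-0.2, 0.6, -3.5]
finger_gap: 49.4
```

```bash
python3 - <<'E'
from h import *
s=st()
E
```

```text
t 15.02 pos [629.1 262.7  19.9] rot [3.139 0.    1.362] gap 49.4 F [-0.2  0.6 -3.5] q [ 0.34  0.77  1.25 -0.    1.11  0.55] tray [37.1 27.7 19.9]
```

Request:
servo_tool([
  [0,0,0.05,0,0,0],
  [0,0,0.1,0,0,0],
  [0,0,0.15,0,0,0],
  [0,0,0.2,0,0,0],
  [0,0,0.25,0,0,0],
  [0,0,0.25,0,0,0],
  [0,0,0.25,0,0,0],
  [0,0,0.25,0,0,0],
  [0,0,0.25,0,0,0],
  [0,0,0.25,0,0,0],
])

```text
clock: 15.85
eef_pos: [628.9, 262.6, 17.1]
eef_rot: [3.14, 0.0, 1.362]
wrist_force: [0.0, -0.0, -3.3]
finger_gap: 49.9
```

```bash
python3 - <<'E'
from h import *
s=st()
E
```

```text
t 15.85 pos [628.9 262.6  17.1] rot [3.14  0.    1.362] gap 49.9 F [ 0.  -0.  -3.3] q [ 0.34  0.78  1.25 -0.    1.11  0.55] tray [37.  27.6 17.1]
```

Request:
servo_tool([
  [0,0,0.05,0,0,0],
  [0,0,0.1,0,0,0],
  [0,0,0.15,0,0,0],
  [0,0,0.2,0,0,0],
  [0,0,0.2,0,0,0],
  [0,0,0.2,0,0,0],
  [0,0,0.2,0,0,0],
  [0,0,0.2,0,0,0],
  [0,0,0.2,0,0,0],
  [0,0,0.2,0,0,0],
])

```text
clock: 16.68
eef_pos: [628.9, 262.6, 15.1]
eef_rot: [3.14, 0.0, 1.362]
wrist_force: [0.2, -0.3, -2.5]
finger_gap: 49.8
```

```bash
python3 - <<'E'
from h import *
s=st()
E
```

```text
t 16.68 pos [628.9 262.6  15.1] rot [3.14  0.    1.362] gap 49.8 F [ 0.2 -0.3 -2.5] q [ 0.34  0.78  1.25 -0.    1.11  0.55] tray [37.  27.6 15.1]
```

Request:
servo_tool([
  [0,0,0.03,0,0,0],
  [0,0,0.06,0,0,0],
  [0,0,0.09,0,0,0],
  [0,0,0.12,0,0,0],
  [0,0,0.15,0,0,0],
  [0,0,0.15,0,0,0],
  [0,0,0.15,0,0,0],
  [0,0,0.15,0,0,0],
  [0,0,0.15,0,0,0],
  [0,0,0.15,0,0,0],
])

```text
clock: 17.52
eef_pos: [628.9, 262.6, 13.9]
eef_rot: [3.14, 0.0, 1.362]
wrist_force: [-4.5, -1.7, 4.4]
finger_gap: 49.6
```

```bash
python3 - <<'E'
from h import *
s=st();print(s["moment"])
t=save("side","pics/s9.png")
cv2.imwrite('pics/s9.png',cv2.resize(t['pixels'][270:390,220:360,::-1],None,fx=5,fy=5))
E
```

```text
t 17.52 pos [628.9 262.6  13.9] rot [3.14  0.    1.362] gap 49.6 F [-4.5 -1.7  4.4] q [ 0.34  0.78  1.26 -0.    1.1   0.55] tray [37.  27.6 13.9]
[-0.2963955   0.74946772  0.05362943]
```

View pics/s9.png

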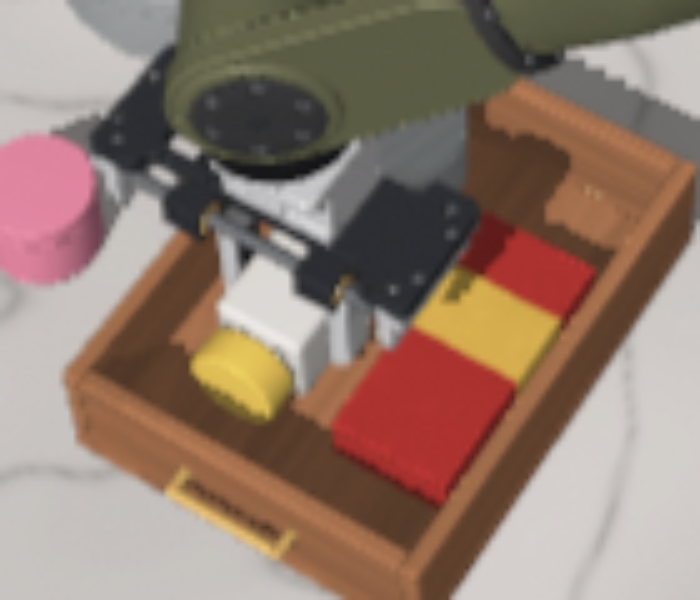

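Request:
servo_tool([
  [0,0,0,0,0,0],
  [0,0,0,0,0,0],
  [0,0,0,0,0,0],
  [0,0,0,0,0,0],
  [0,0,-0.5,0,0,0],
  [0,0,-2,0,0,0],
  [0,0,-4,0,0,0],
  [0,0,-7,0,0,0],
  [0,0,-11,0,0,0],
  [0,0,-15,0,0,0],
], gripper=5.8)

```text
clock: 18.4
eef_pos: [628.2, 262.6, 166.3]
eef_rot: [3.14, 0.0, 1.362]
wrist_force: [1.0, -0.2, 1.0]
finger_gap: 58.4
```

```bash
python3 - <<'E'
from h import *
s=st()
c=save("wrist","pics/w7.png")
t=save("side","pics/s10.png")
cv2.imwrite('pics/s10.png',cv2.resize(t['pixels'][270:390,220:360,::-1],None,fx=5,fy=5))
rel(tw(0,170,200),RP)
E
```

```text
t 18.4 pos [628.2 262.6 166.3] rot [3.14  0.    1.362] gap 58.4 F [ 1.  -0.2  1. ] q [ 0.34  0.63  1.14 -0.    1.37  0.55] tray [ 36.3  27.5 166.3]
[14.1, -3.88, -2.65] [0.013, -0.006, -0.002]
```

View pics/s10.png

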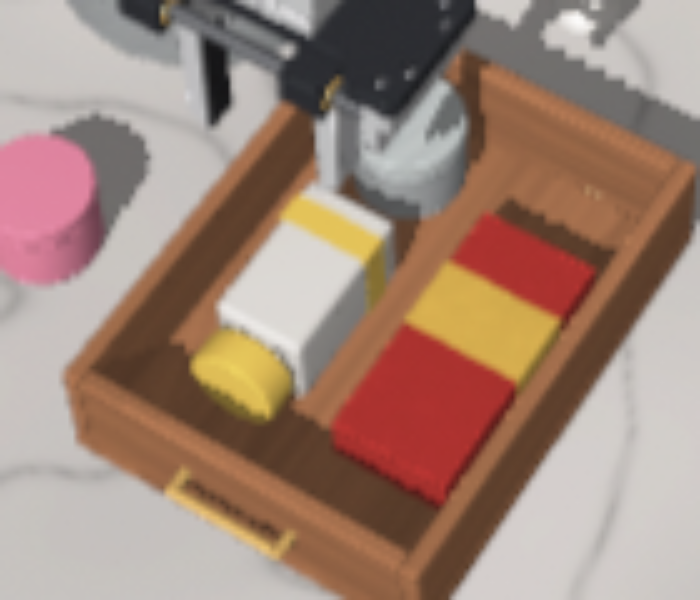

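View pics/w7.png

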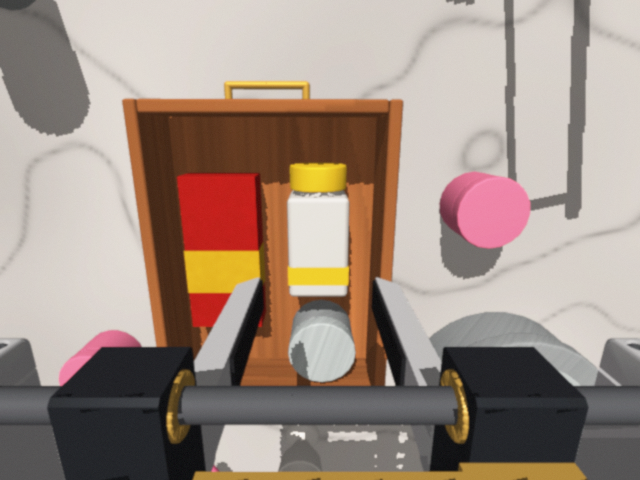

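Request:
servo_tool([
  [1.5,-0.6,-1,0,0,0],
  [4,-1.6,-1,0,0,0],
  [6.5,-2.6,-1,0,0,0],
  [8.8,-3.6,-1,0,0,0],
  [8.8,-3.6,1,0,0,0],
  [8.8,-3.6,4,0,0,0],
  [8.8,-3.6,6,0,0,0],
  [8.8,-3.6,7,0,0,0],
  [8.8,-3.6,7,0,0,0],
  [8.8,-3.6,7,0,0,0],
], gripper=1.0)

```text
clock: 19.33
eef_pos: [612.2, 356.3, 94.7]
eef_rot: [3.139, -0.0, 1.362]
wrist_force: [-0.2, -0.3, 1.6]
finger_gap: 10.2
```

```bash
python3 - <<'E'
from h import *
s=st();rel(tw(0,112,84),RP)
E
```

```text
t 19.33 pos [612.2 356.3  94.7] rot [ 3.139 -0.     1.362] gap 10.2 F [-0.2 -0.3  1.6] q [ 0.48  0.75  1.11 -0.    1.28  0.69] tray [  1.4 115.9  94.7]
[-0.39, -0.14, 1.07] [0.002, -0.0, -0.002]
```

Request:
servo_tool([
  [0,0,0.5,0,0,0],
  [0,0,1.0,0,0,0],
  [0,0,1.1,0,0,0],
  [0,0,1.1,0,0,0],
  [0,0,1.1,0,0,0],
  [-1,0,1.1,0,0,0],
  [-2.5,0,1.1,0,0,0],
  [-4,0,1.1,0,0,0],
  [-5.5,0,1.1,0,0,0],
  [-7,0,1.1,0,0,0],
])

```text
clock: 20.17
eef_pos: [597.2, 287.2, 82.9]
eef_rot: [3.14, 0.0, 1.362]
wrist_force: [0.4, 0.5, -1.0]
finger_gap: 10.0
```

```bash
python3 - <<'E'
from h import *
s=st();rel(tw(0,-118,84),RP)
E
```

```text
t 20.17 pos [597.2 287.2  82.9] rot [3.14  0.    1.362] gap 10.0 F [ 0.4  0.5 -1. ] q [ 0.39  0.66  1.29 -0.    1.19  0.6 ] tray [ 0.9 45.1 82.9]
[-16.31, -0.06, -0.11] [0.002, 0.0, -0.002]
```

Request:
servo_tool([
  [-1.6,0,0,0,0,0],
  [-3.2,0,0,0,0,0],
  [-4.8,0,0,0,0,0],
  [-6.4,0,0,0,0,0],
  [-8,0,0,0,0,0],
  [-9.6,0,0,0,0,0],
  [-11.2,0,0,0,0,0],
  [-12.8,0,0,0,0,0],
  [-14.4,0,0,0,0,0],
  [-16.0,0,0,0,0,0],
])

```text
clock: 21.0
eef_pos: [563.9, 130.1, 82.8]
eef_rot: [3.14, 0.0, 1.362]
wrist_force: [0.3, -0.4, 0.9]
finger_gap: 9.7
```

Request:
servo_tool([
  [0,0,0,0,0,0],
  [0,0,0,0,0,0],
  [0,0,0,0,0,0],
  [0,0,-2,0,0,0],
  [0,0,-5,0,0,0],
  [0,0,-8,0,0,0],
  [0,0,-12,0,0,0],
  [0,0,-16,0,0,0],
  [0,0,-19,0,0,0],
  [0,0,-20,0,0,0],
])

```text
clock: 21.83
eef_pos: [564.7, 132.4, 287.9]
eef_rot: [3.134, -0.002, 1.363]
wrist_force: [-0.4, -0.7, 0.4]
finger_gap: 9.8
```

```bash
python3 - <<'E'
from h import *
s=st()
t=save("side","pics/s11.png");c=save("top","pics/t11.png")
cv2.imwrite('pics/s11z.png',cv2.resize(t['pixels'][270:390,220:360,::-1],None,fx=5,fy=5))
E
```

```text
t 21.83 pos [564.7 132.4 287.9] rot [ 3.134e+00 -2.000e-03  1.363e+00] gap 9.8 F [-0.4 -0.7  0.4] q [ 0.17  0.32  1.31 -0.    1.51  0.38] tray [   1.  -113.1  287.9]
```

View pics/s11z.png

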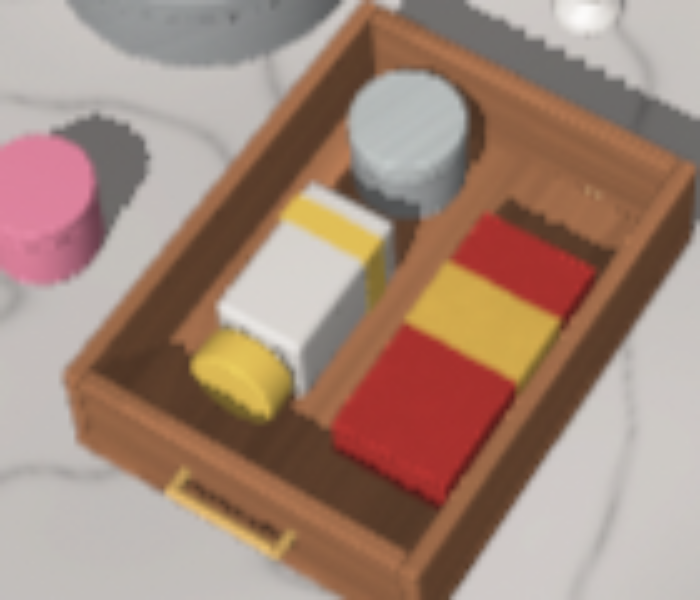

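View pics/t11.png

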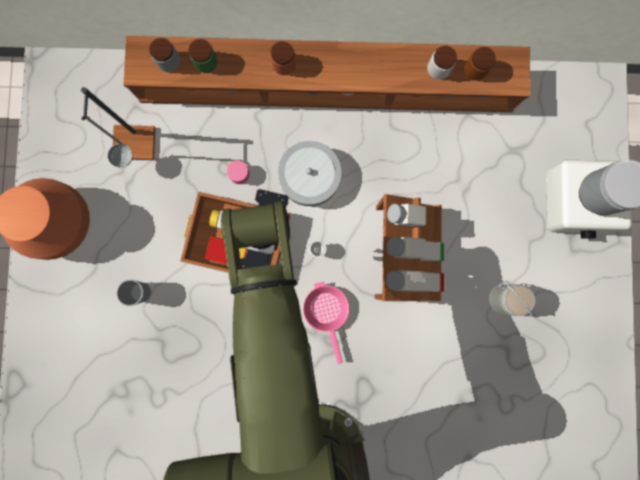

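```bash
python3 -c "
from h import *
print(np.abs(read_state()['qd']).max());print(sign_off())"
```

```text
0.07385696388380326
the job is handed in; nothing more can be done
None
```

I handed the job in at about 22 s of the 66 s allowed. The sign-off reports no verdict, so the result below rests on my own checks.

- **Carton:** I tipped it with the fingers as a fork, easing it down to about 65° of tilt. It then dropped from about 50 mm onto its broad side.
- **Jar:** I picked the yellow-lidded jar square off the slope and turned it level. I lowered it until the wrist force showed it touching the floor, then let go. It lies between the left end wall and the canister.
- **Sweep:** Measured along the tray's long axis, the tips were at +116 mm before the final drop to sweep height at the left end. They ended near −118 mm. During the sweep they were about 83 mm above the worktop, which is 13 mm above the rim. The height limit is on the grasp point, which was at about 102 mm against 112 mm.
- **Last pictures:** The carton and jar lie flat, the canister is upright, nothing stands above the rim, and the arm is clear above the tray. The other objects look unmoved.
- **Disagreements:** The wrist and top cameras placed the tray 2–7 mm apart, which is more than their stated 2 mm. I did not check the canister's position with numbers at the end. Just before release the wrist felt about 5 N sideways, and the pictures show no effect from it.

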